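Show the bonded module to the inspection camera through the polarising filter

ROBOT

A 6-joint arm with a two-finger parallel gripper is mounted at the origin on the work surface. World frame = base frame: x ahead of the robot, y to its left, z up, the work surface at z = 0. Lengths are in m, angles in degrees, forces in N, time in s.
With the tool pointing down it reaches from about 0.3 to 0.75 m from the base axis. Payload 8.5 kg.
Tool frame: the origin (TCP) lies on the centre line of the jaws, within the pads' length; the fingertips stand 19 mm ahead of it and the grasp point (between the pads) is the TCP (env.tcp_to_tips is the z of the fingertips in the tool frame, in m); z points along the fingers, y is the line along which they close (so a half turn about z gives the same grasp; the last joint's range is limited). The gripper opens to 85 mm and grips with 20 to 120 N. Pads are 22 mm wide; open, the fingers measure 114 mm over their backs; the gripper's body (76 mm by 85 mm) begins 54 mm behind the grasp point. The pads swing forward as they close: fully open they stand 13 mm farther back than shut.
Start: joints at [-84.872, 21.807, 74.336, -0, 83.858, -12.336], TCP at [0.165, -0.525, 0.25] pointing down, gripper open.
Joint ranges: [-178.18, 178.18], [-50.72, 133.34], [12.68, 142.11], [-81.47, 261.47], [9.98, 163.14], [-165.26, 165.26]. Speed limits (degrees/s): [136.94, 136.94, 180, 180, 180, 180].

INTERFACE

Orientations are given as a 3x3 rotation matrix whose columns are the frame's x, y, z axes.
In Python, from rig import env gives the robot as it stands.
- The arm moves only by the tool servo_tool, never from a script. Its argument "steps" is a list of rows, each an object of numbers: "tx", "ty", "tz": the shift along the world's x, y, z in cm; "yaw": the turn about the world's z in degrees; "claw": the finger opening in cm, from 0 to 8.54. In form: [{"tx": .., "ty": .., "tz": .., "yaw": .., "claw": ..}, ...]. A call has 1 to 20 rows; each row shifts and turns the commanded pose from where the row before left it; what a row does not reach is not made up. A row lasts 1/10 s, in which the tool goes at most 50 mm and 8.59 degrees, less where a joint would pass 70% of its speed; a pose out of reach is approached as far as the arm can. A call with a gripper value outside its range is refused whole. The fingers move at their own pace and stop on an object; "newtons" is the grip in N (left out, the last holds). Time passes only in rows, so rows that do not move let the fingers close. It gives the time, the measured TCP pose, the force, the opening and the grip force at its end, in the units of the state.
- env.observe(): the state, without advancing time (a new reading comes with each control period).
- env.get_image(name): name is "side" or "top" or "wrist"; returns (picture, depth): 400x640x3 uint8, red, green, blue; 400x640 float32, m along the optical axis (not along the pixel's ray), 0 where there is no reading.
- env.camera_model(name): a dict with "fovy" (degrees; the focal length in pixels is half the picture's height over the tangent of half this angle, whatever the lens; pixels are square), "cx", "cy" (the principal point, pixels), "T" (4x4, takes a point from camera to world coordinates). Camera axes: x right, y down, z forward; pixel columns grow to the right and rows downward; lengths in m; the calibration is good to about 2 mm. The wrist camera is an equidistant fisheye: a pixel r from the principal point sees the ray r / f radians off the axis. A picture is of the moment at which its call begins: read the wrist's pose just before it. camera_model takes no time and is no camera call; for the wrist camera it gives the pose at the moment of the call.
- env.close_job(): hands the job in; it is judged then, once.
The state is a dict: "time_s": time; "q": joint angles; "qvel": joint speeds; "joint_efforts": joint torques, N m; "position": TCP position; "tool_rot": TCP orientation; "ft_force": force on the tool from outside, world axes, zero at the start; "wrist_torque": the same for the moment, N m; "grip_width": finger opening in m; "gripper_force": force on a finger pad.
Only numpy, scipy, OpenCV 4.12 (cv2) and the standard library are available. Lean on these libraries where they do the work, as an engineer would, in place of code of your own. Each camera call takes 0.05 s, during which the arm holds its last target. There are 200 camera calls.

TASK

The bare metal glares, so first slide the polarising filter (the metal frame with the square dark window and the wide tab) from the filter stand into the slot in front of the inspection camera's lens until it is fully home, and let go of it. Then lift the open module out of the bonder's work holder and hold it up to the camera, right way up and not leaning to either side, circuit side squarely facing the tilted lens and centred on the lens axis, with the circuit 15 cm out from the filter; take it by its edges, since nothing may touch the bonded circuit. Finish while still holding the module there in the air, and leave the other things on the bench where they are.

Things in the scene. Friction and masses are not known exactly. Their poses are not given: they have to be found in the camera images.
- camera: inspection camera on a post stand, fixed to the bench. Origin: centre of the underside of its aluminium base plate (150 x 120 x 14 mm), z up, x = the horizontal heading in which the camera looks. The post (24 mm thick, 284 mm high) stands at x = -48 mm; its clamp (44 x 50 x 36 mm, centre 225 mm high) has a knob out to y = -47 mm.
- filter_holder: black filter slot in front of the lens, fixed to the camera and tilted with it. Origin: middle of the slot's floor, 100 mm ahead of the camera's origin, 150 mm above the bench. x = the way the lens looks (forward and 20 deg down), y = across, z = up along the slot (leaning 20 deg forward). A filter goes in along -z and rests on the floor. Inside: 10.5 mm thick (x), 80 mm wide (y).
- slot_mouth (a point): middle of the slot's open top (x = 0, y = 0, z = 60 mm in the filter holder's frame), where its grooved side rails end. Above it the rails flare out until z = 72 mm, to about 24 mm (x) by 93 mm (y). The front is open between y = -32 and +32 mm; a plate closes the back up to z = 60 mm.
- lens (a point): middle of the lens's front glass (x = -9, y = 0, z = 38 mm in the filter holder's frame); the lens axis runs through it along the holder's x. The lens behind is 48 mm thick; the camera body, 44 mm square, lies from x = -74 to -136 mm; both stay below z = 62 mm.
- focus (a point): the point in empty air where the middle of the circuit belongs: on the lens axis, 150 mm ahead of the filter's middle plane (x = 150, y = 0, z = 38 mm in the filter holder's frame).
- stand: white plastic filter stand, fixed, 130 (x) x 92 (y) x 30 mm high. Origin: centre of its underside. Two slots across it (along y), at x = -32 and +32 mm, each 10 mm thick, 80 mm wide, 22 mm deep (floor 8 mm above the bench); a filter stands upright in each.
- polariser: polarising filter, 0.06 to 0.13 kg: flat aluminium frame 8 mm thick (x), 76 mm wide (y), 76 mm high (z) with a square dark window, and on its top a wide tab 36 mm wide (y), 8 mm thick and 32 mm high (z = 76 to 108 mm) to grip it by. Origin: centre of its lower edge; z up through the tab. Front and back are alike. It stands in either slot of the stand.
- round_filter: the other filter, not wanted: same frame, but a round window (42 mm) and a narrow tab 16 mm wide. Stands in the other slot of the stand. Origin: centre of its lower edge.
- work_holder: bonder's work holder, fixed: black round base (140 mm across, 12 mm high) with a pedestal and two dark steel jaws. Origin: centre of its underside. Gap between the jaws: 12 mm in x, floor 38 mm high; jaws 54 mm high, 60 mm long in y; end stops 46 mm high at y = -36 and +36 mm; a screw knob sticks out to x = 46 mm. The jaws are slack: the module simply lifts out.
- module: open hybrid module, 0.11 to 0.22 kg: aluminium plate 10 mm thick (x), 64 mm wide (y), 90 mm high (z), standing upright between the jaws of the work holder. Origin: centre of its lower edge (mid-thickness), z up, x = out of the circuit side. Its two side edges (y = -32 and +32 mm) are plain and 10 mm broad: grip it there.
- circuit: the bonded circuit on the module's +x side: white ceramic 52 mm wide (y) by 60 mm high with chips and fine wires, from z = 22 to 82 mm of the module, standing 2 to 4 mm proud of the plate. Fragile: nothing may touch it. Same origin and axes as the module.
- circuit_mid (a point): middle of the circuit's face: x = 7, y = 0, z = 52 mm in the module's frame.
- wire_spool: small aluminium spool of bonding wire, 52 mm across, 25 mm high. Origin: centre of its underside.
- chip_box: flat black chip box with a clear lid, 70 x 70 x 24 mm. Origin: centre of its underside.
- torque_driver: grey-handled screwdriver lying on the bench, 170 mm long, near the back.
- rinse_bottle: white bottle, 60 mm across, 155 mm high. Origin: centre of its underside.
- esd_brush: small brush with a black handle lying on the bench in front of the robot, 150 mm long.
- swab_cup: steel cup, 56 mm across, 55 mm high. Origin: centre of its underside.

How it is judged:
By the outcome, as a careful person would: the job done as asked, in the order asked, and still so for the second after the job is handed in, while the arm keeps its last pose, push and grip.
It also fails if it takes over 58 s, if anything falls off the work surface, if the arm or the gripper's body presses on something with over 40 N, if the wrist force passes 120 N, or if a joint passes its speed limit or range.

## Working session

There is one attempt and no reset: what is moved stays moved. The work goes in short steps, Python scripts to look and compute and a tool call to move; the robot and the scene stay as the last step left them, time stands still between calls to the robot, and variables do not carry over. Pictures are saved under pics/ and viewed, at most 10 in all, crops included, and the job is handed in when it is done.

Besides the shell and the picture viewer there is one more tool, called as name(argument=value, ...), one argument or row to a line, values as JSON. servo_tool: Moves the arm, as the interface text tells. Its arguments: {"type":"object","properties":{"steps":{"type":"array"},"newtons":{"type":"number"}},"required":["steps"]}

```bash
mkdir -p pics; ls; cat > h.py <<'E'
import numpy as np, cv2
from rig import env
def grab(name):
    m=env.camera_model(name); im,d=env.get_image(name)
    np.savez(f'pics/{name}.npz',im=im,d=d,T=m['T'],fovy=m['fovy'],c=[m['cx'],m['cy']]); return im,d,m
def load(name):
    z=np.load(f'pics/{name}.npz'); return z['im'],z['d'],dict(T=z['T'],fovy=float(z['fovy']),cx=z['c'][0],cy=z['c'][1])
def cloud(d,m):  # perspective cameras -> HxWx3 world
    f=200/np.tan(np.radians(m['fovy'])/2); v,u=np.mgrid[:400,:640]
    P=np.stack([(u-m['cx'])/f*d,(v-m['cy'])/f*d,d],-1)
    W=P@m['T'][:3,:3].T+m['T'][:3,3]; W[d==0]=np.nan; return W
def save(im,fn,box=None,k=1.25):
    if box: u0,v0,u1,v1=box; im=im[v0:v1,u0:u1]
    cv2.imwrite('pics/'+fn,cv2.resize(im[...,::-1],None,fx=k,fy=k,interpolation=cv2.INTER_CUBIC))
E
python3 - <<'E'
from h import *
np.set_printoptions(precision=4,suppress=True)
s=env.observe(); print(s)
for n in('top','side'):
    im,d,m=grab(n); save(im,n+'0.png'); print(n,m)
E
```

```text
pics
{'time_s': 0.0, 'q': array([-84.8721,  21.8411,  74.385 ,   0.0004,  83.8612, -12.3369]), 'qvel': array([ 0.0876, -0.0332,  0.026 ,  0.0711, -0.0043, -0.0261]), 'joint_efforts': array([  0.0008, -44.847 , -23.1273,  -0.0002,   0.0048,   0.0001]), 'position': array([ 0.165 , -0.5244,  0.2497]), 'tool_rot': array([[ 0.9539,  0.3001, -0.0001],
       [ 0.3001, -0.9539,  0.0015],
       [ 0.0003, -0.0015, -1.    ]]), 'ft_force': array([-0.6427, -0.0185, -0.6467]), 'wrist_torque': array([ 0.0085,  0.0017, -0.0153]), 'gripper_force': 0.0, 'grip_width': 0.08570615540161207}
top {'fovy': 43.75382766043668, 'cx': 320.49772263698156, 'cy': 202.82794347451926, 'T': array([[-0.0148, -0.9945,  0.1036,  0.3481],
       [-0.9999,  0.0156,  0.0064,  0.0242],
       [-0.0079, -0.1035, -0.9946,  1.6303],
       [ 0.    ,  0.    ,  0.    ,  1.    ]])}
side {'fovy': 54.71893846569833, 'cx': 318.32063806762915, 'cy': 193.90812338178858, 'T': array([[-0.9907, -0.0951,  0.097 ,  0.3956],
       [-0.1358,  0.7107, -0.6903,  0.7601],
       [-0.0033, -0.697 , -0.717 ,  0.9068],
       [ 0.    ,  0.    ,  0.    ,  1.    ]])}
```

View pics/top0.png

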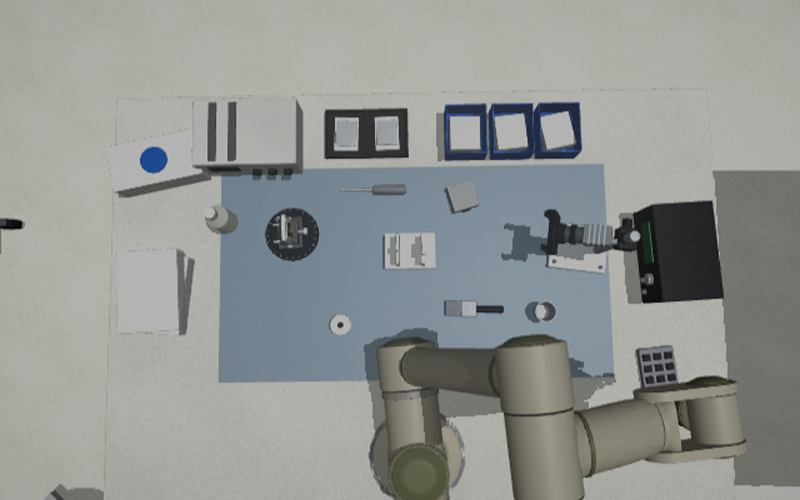

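View pics/side0.png

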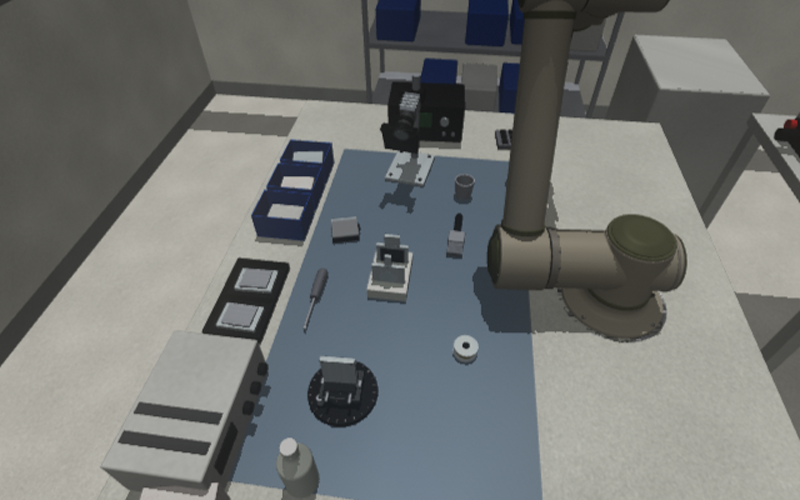

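```bash
python3 - <<'E'
from h import *
im,d,m=load('side'); im2,d2,m2=load('top')
R=lambda a:cv2.resize(a,(400,300),interpolation=cv2.INTER_CUBIC)
a=[R(im[175:250,270:370]),R(im[270:345,230:330]),R(im2[170:230,295:375]),R(im2[155:215,195:275])]
o=np.vstack([np.hstack(a[:2]),np.hstack(a[2:])])
save(o,'crops1.png',k=1)
E
```

```text
(no output)
```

View pics/crops1.png

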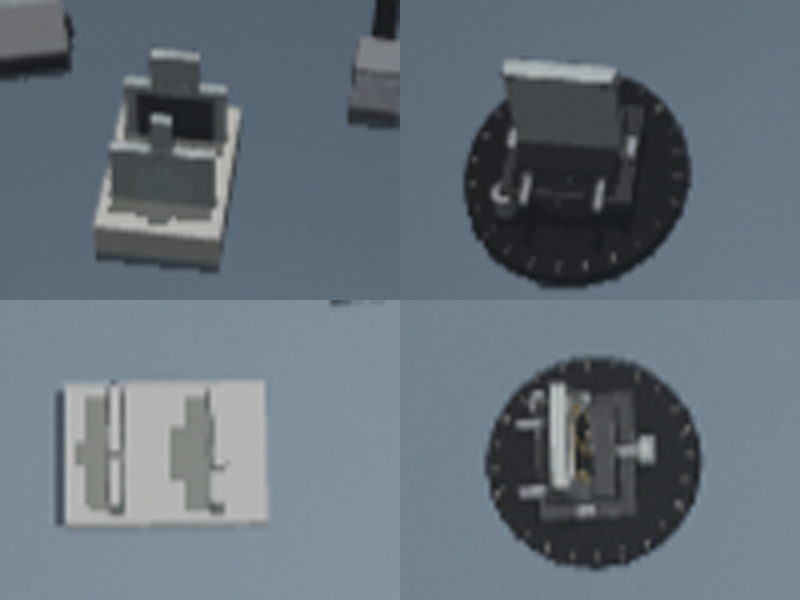

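```bash
python3 - <<'E'
from h import *
np.set_printoptions(precision=4,suppress=True)
def rect(P,l):
    (c,s,a)=cv2.minAreaRect((P[:,:2]*1000).astype(np.float32)); print(l,len(P),np.array(c),np.array(s),a,'z',np.median(P[:,2]))
def sel(W,lo,hi): 
    P=W.reshape(-1,3); P=P[~np.isnan(P[:,0])]; return P[np.all((P>lo)&(P<hi),1)]
for n in('top','side'):
    im,d,m=load(n); W=cloud(d,m)
    for l,(u,v) in dict(stand=(410,262) if n=='top' else (375,292),wh=(292,234) if n=='top' else (338,362),cambase=(580,262) if n=='top' else (410,172)).items():
        print(n,l,W[int(v/1.25),int(u/1.25)])
    c=W[int(250/1.25),int(410/1.25)] if n=='top' else c
    cs=c.copy(); 
    rect(sel(W,[cs[0]-.08,cs[1]-.09,.024],[cs[0]+.08,cs[1]+.09,.036]),n+' stand top')
    P=sel(W,[cs[0]-.08,cs[1]-.09,.06],[cs[0]+.08,cs[1]+.09,.2]); 
    for lo,hi in((.078,.09),(.105,.125)):
        Q=P[(P[:,2]>lo)&(P[:,2]<hi)]
        for g in (Q[Q[:,1]>cs[1]],Q[Q[:,1]<cs[1]]):
            if len(g)>4: rect(g,f'{n} filt {lo}')
E
```

```text
top stand [0.4945 0.0106 0.0285]
top wh [0.5671 0.3126 0.0575]
top cambase [ 0.4893 -0.4327  0.01  ]
top stand top 886 [523.9501  11.6702] [126.6467  92.3191] 89.08332824707031 z 0.030680674116972173
top filt 0.078 33 [523.1976  43.3085] [ 3.2805 72.5598] 89.21946716308594 z 0.0835474783889929
top filt 0.078 33 [523.4763 -20.7722] [ 6.5225 75.0316] 88.95257568359375 z 0.08495830623517953
top filt 0.105 11 [522.9847  42.805 ] [ 3.1653 14.9732] 88.9791259765625 z 0.11727925130362049
top filt 0.105 37 [523.6983 -19.9683] [ 6.4092 36.8681] 89.1172103881836 z 0.1167873472858727
side stand [0.546  0.0751 0.0254]
side wh [0.5689 0.3226 0.1272]
side cambase [ 0.5207 -0.3989  0.0147]
side stand top 502 [520.0579  10.1631] [133.7929  92.247 ] 89.79463958740234 z 0.030701509404342686
side filt 0.078 93 [520.603   41.8642] [75.3544 11.5353] 0.606674313545227 z 0.08374124345314049
side filt 0.078 79 [519.7296 -21.1526] [12.6791 75.8131] 87.30047607421875 z 0.0837515006420737
side filt 0.105 26 [521.2438  41.159 ] [14.023  10.9619] 3.276470184326172 z 0.11471924942061001
side filt 0.105 56 [519.618  -21.9699] [32.043  12.8864] 8.668835639953613 z 0.11443809094975649
```

```bash
python3 - <<'E'
from h import *
np.set_printoptions(precision=4,suppress=True)
def rect(P,l):
    (c,s,a)=cv2.minAreaRect((P[:,:2]*1000).astype(np.float32)); print(l,len(P),np.array(c),np.array(s),a,'z',np.median(P[:,2]))
def sel(W,lo,hi):
    P=W.reshape(-1,3); P=P[~np.isnan(P[:,0])]; return P[np.all((P>lo)&(P<hi),1)]
A=[]
for n in('top','side'):
    im,d,m=load(n); W=cloud(d,m)
    rect(sel(W,[.38,-.6,.008],[.65,-.25,.02]),n+' cambase')
    rect(sel(W,[.5,.25,.119],[.66,.4,.14]),n+' module top')
    rect(sel(W,[.45,.2,.008],[.7,.46,.018]),n+' wh base')
    rect(sel(W,[.5,.25,.0535-.005],[.66,.4,.0535+.005]),n+' wh jaws')
    P=sel(W,[.4,-.6,.1],[.66,-.25,.32]); 
    for lo in np.arange(.1,.32,.02):
        Q=P[(P[:,2]>lo)&(P[:,2]<=lo+.02)]
        if len(Q)>5: print(n,round(lo,2),len(Q),Q.min(0)[:2],Q.max(0)[:2])
R=lambda a:cv2.resize(a,(400,400),interpolation=cv2.INTER_CUBIC)
im,d,m=load('side'); im2,d2,m2=load('top')
save(np.hstack([R(im[80:160,285:365]),R(im2[150:230,420:500+0*20])]),'cam.png',k=1)
E
```

```text
top cambase 1084 [ 514.8215 -424.1379] [347.0674 269.3477] 89.92827606201172 z 0.013260124909037052
top module top 93 [574.8107 318.1424] [64.4173 14.3035] 2.34962797164917 z 0.12790936224186078
top wh base 843 [576.0909 328.9072] [259.1977 248.7666] 89.3735122680664 z 0.011926644127366881
top wh jaws 128 [574.7377 324.2308] [80.3371 73.3823] 52.468360900878906 z 0.053177084700423816
top 0.1 227 [ 0.4012 -0.5975] [ 0.6166 -0.4667]
top 0.12 506 [ 0.4004 -0.6   ] [ 0.6171 -0.4687]
top 0.14 108 [ 0.4951 -0.5802] [ 0.6148 -0.3173]
top 0.16 29 [ 0.4962 -0.4669] [ 0.5826 -0.3103]
top 0.18 44 [ 0.4976 -0.4125] [ 0.5846 -0.3005]
top 0.2 377 [ 0.4954 -0.4805] [ 0.5943 -0.2851]
top 0.22 418 [ 0.4935 -0.5001] [ 0.5919 -0.2981]
top 0.24 430 [ 0.495 -0.498] [ 0.5609 -0.3842]
top 0.26 27 [ 0.5089 -0.4845] [ 0.5304 -0.4635]
top 0.28 59 [ 0.5099 -0.4854] [ 0.5319 -0.4635]
side cambase 843 [ 492.6294 -426.6701] [220.9362 338.369 ] 0.5023328065872192 z 0.014982316982179333
side module top 165 [571.0019 318.8997] [63.6561 11.4887] 2.65966534614563 z 0.12808272540361554
side wh base 1222 [567.6429 325.0592] [138.7057 125.9988] 24.02109146118164 z 0.012774611062714436
side wh jaws 239 [564.7065 333.0805] [70.5637 57.1986] 18.933250427246094 z 0.05429077237837865
side 0.1 192 [ 0.4003 -0.5969] [ 0.6159 -0.5743]
side 0.12 180 [ 0.401  -0.5998] [ 0.6156 -0.4651]
side 0.14 187 [ 0.491  -0.4792] [ 0.5857 -0.3099]
side 0.16 111 [ 0.4917 -0.4734] [ 0.5848 -0.3069]
side 0.18 127 [ 0.4938 -0.4032] [ 0.587  -0.2982]
side 0.2 287 [ 0.4913 -0.4875] [ 0.5914 -0.2877]
side 0.22 234 [ 0.4912 -0.4912] [ 0.5896 -0.3088]
side 0.24 215 [ 0.4916 -0.4972] [ 0.548  -0.3881]
side 0.26 36 [ 0.5058 -0.478 ] [ 0.5267 -0.4622]
side 0.28 28 [ 0.5061 -0.487 ] [ 0.5268 -0.4646]
```

View pics/cam.png

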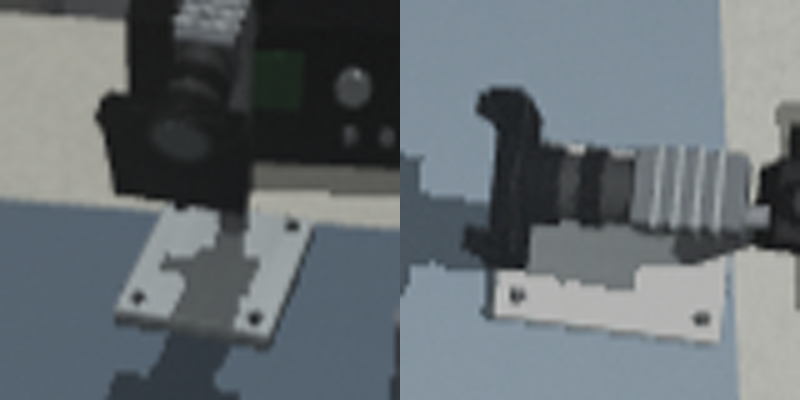

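```bash
python3 - <<'E'
from h import *
np.set_printoptions(precision=4,suppress=True)
for n,box in(('top',(436,190,490,222)),('side',(305,118,350,152))):
    im,d,m=load(n); W=cloud(d,m)
    hsv=cv2.cvtColor(im,cv2.COLOR_RGB2HSV)
    mk=np.zeros((400,640),bool); u0,v0,u1,v1=box; mk[v0:v1,u0:u1]=1
    mk&=(np.abs(W[...,2]-.014)<.012)&(hsv[...,1]<30)
    mk=cv2.morphologyEx(mk.astype(np.uint8),cv2.MORPH_OPEN,np.ones((2,2)))>0
    # exact-plane intersection at z=.014 for all mask pixels
    f=200/np.tan(np.radians(m['fovy'])/2); v,u=np.nonzero(mk)
    r=np.stack([(u-m['cx'])/f,(v-m['cy'])/f,np.ones(len(u))],1)@m['T'][:3,:3].T
    t=(.014-m['T'][2,3])/r[:,2]; P=(m['T'][:3,3]+r*t[:,None])[:,:2]*1000
    c,s,a=cv2.minAreaRect(P.astype(np.float32)); print(n,len(P),np.array(c),s,a)
    print(cv2.boxPoints((c,s,a)))
    # lowest-x long edge: per y-bin min x
    for lo in range(-500,-340,15):
        q=P[(P[:,1]>lo)&(P[:,1]<=lo+15)]
        if len(q)>3: print(lo+7,q[:,0].min().round(1),q[:,0].max().round(1),len(q))
E
```

```text
top 852 [ 497.1361 -434.9727] (166.5843048095703, 70.1268310546875) 81.62139129638672
[[ 450.3101 -512.2666]
 [ 519.6885 -522.485 ]
 [ 543.9621 -357.6787]
 [ 474.5837 -347.4603]]
-493 455.4 510.8 77
-478 455.6 511.2 76
-463 459.1 524.6 95
-448 462.6 531.4 93
-433 462.8 531.6 100
-418 466.3 531.9 97
-403 466.5 535.4 100
-388 470.0 532.3 91
-373 473.5 532.4 58
-358 473.7 503.3 45
side 789 [ 518.0978 -430.2828] (182.85023498535156, 119.22775268554688) 81.50758361816406
[[ 445.636  -511.9019]
 [ 563.5565 -529.5092]
 [ 590.5596 -348.6638]
 [ 472.6391 -331.0565]]
-493 452.6 568.2 44
-478 452.1 570.2 66
-463 454.3 572.3 71
-448 457.0 576.3 69
-433 456.4 578.3 78
-418 461.7 580.3 77
-403 461.2 582.2 77
-388 466.4 584.2 82
-373 465.8 586.1 80
-358 468.4 587.0 84
-343 470.3 585.2 53
```

servo_tool(
  steps=[
    {"tx": 2.5, "ty": 3.6, "yaw": 5.1, "claw": 8},
    {"tx": 2.5, "ty": 3.6, "yaw": 5.1, "claw": 8},
    {"tx": 2.5, "ty": 3.6, "yaw": 5.1, "claw": 7},
    {"tx": 2.5, "ty": 3.6, "yaw": 5.1, "claw": 6},
    {"tx": 2.5, "ty": 3.6, "yaw": 5.1, "claw": 6},
    {"tx": 2.5, "ty": 3.6, "yaw": 5.1, "claw": 6},
    {"tx": 2.5, "ty": 3.6, "yaw": 5.1, "claw": 6},
    {"tx": 2.5, "ty": 3.6, "yaw": 5.1, "claw": 6},
    {"tx": 2.5, "ty": 3.6, "yaw": 5.1, "claw": 6},
    {"tx": 2.5, "ty": 3.6, "yaw": 5.1, "claw": 6},
    {"tx": 2.5, "ty": 3.6, "yaw": 5.1, "claw": 6},
    {"tx": 2.5, "ty": 3.6, "yaw": 5.1, "claw": 6},
    {"tx": 2.5, "ty": 3.6, "yaw": 5.1, "claw": 6},
    {"tx": 2.5, "ty": 3.6, "yaw": 5.1, "claw": 6},
    {},
  ],
)

```text
invalid input at $.steps[0]: expected keys tx, ty, tz, yaw, claw
```

```bash
cat >> h.py <<'E'
def wcloud(d,m):  # equidistant fisheye -> world
    f=200/np.tan(np.radians(m['fovy'])/2); v,u=np.mgrid[:400,:640]
    x,y=u-m['cx'],v-m['cy']; r=np.hypot(x,y)+1e-9; th=r/f
    t=np.tan(np.minimum(th,1.5)); P=np.stack([x/r*t*d,y/r*t*d,d],-1)
    W=P@m['T'][:3,:3].T+m['T'][:3,3]; W[(d==0)|(th>1.4)]=np.nan; return W
E
python3 - <<'E'
from h import *
np.set_printoptions(precision=4,suppress=True)
s=env.observe(); print(s['time_s'],s['position'],s['q'],s['grip_width'])
print(s['tool_rot'])
im,d,m=grab('wrist'); save(im,'wrist0.png'); print(m)
E
```

```text
0.1 [ 0.165  -0.5244  0.2498] [-84.8703  21.8383  74.379   -0.0008  83.8592 -12.3359] 0.08539584968689799
[[ 0.9539  0.3001 -0.0001]
 [ 0.3001 -0.9539  0.0013]
 [ 0.0003 -0.0013 -1.    ]]
{'fovy': 65.70646984690485, 'cx': 322.09677860689186, 'cy': 197.2836335174247, 'T': array([[ 0.2999, -0.91  , -0.2864,  0.2388],
       [-0.954 , -0.2868, -0.0879, -0.5014],
       [-0.0021,  0.2996, -0.9541,  0.3729],
       [ 0.    ,  0.    ,  0.    ,  1.    ]])}
```

View pics/wrist0.png

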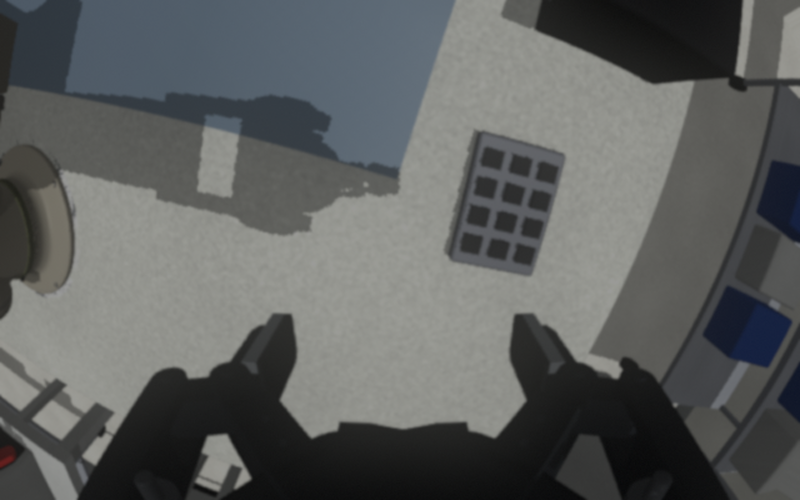

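servo_tool(
  steps=[
    {"tx": 2.5, "ty": 3.6, "tz": 0, "yaw": 5.1, "claw": 6},
    {"tx": 2.5, "ty": 3.6, "tz": 0, "yaw": 5.1, "claw": 6},
    {"tx": 2.5, "ty": 3.6, "tz": 0, "yaw": 5.1, "claw": 6},
    {"tx": 2.5, "ty": 3.6, "tz": 0, "yaw": 5.1, "claw": 6},
    {"tx": 2.5, "ty": 3.6, "tz": 0, "yaw": 5.1, "claw": 6},
    {"tx": 2.5, "ty": 3.6, "tz": 0, "yaw": 5.1, "claw": 6},
    {"tx": 2.5, "ty": 3.6, "tz": 0, "yaw": 5.1, "claw": 6},
    {"tx": 2.5, "ty": 3.6, "tz": 0, "yaw": 5.1, "claw": 6},
    {"tx": 2.5, "ty": 3.6, "tz": 0, "yaw": 5.1, "claw": 6},
    {"tx": 2.5, "ty": 3.6, "tz": 0, "yaw": 5.1, "claw": 6},
    {"tx": 2.5, "ty": 3.6, "tz": 0, "yaw": 5.1, "claw": 6},
    {"tx": 2.5, "ty": 3.6, "tz": 0, "yaw": 5.1, "claw": 6},
    {"tx": 2.5, "ty": 3.6, "tz": 0, "yaw": 5.1, "claw": 6},
    {"tx": 2.5, "ty": 3.6, "tz": 0, "yaw": 5.1, "claw": 6},
    {"tx": 0, "ty": 0, "tz": 0, "yaw": 0, "claw": 6},
  ],
)

```text
time_s: 1.65
position: [0.5166, -0.017, 0.2498]
tool_rot: [[0.013, 1.0, -0.0], [1.0, -0.013, 0.001], [0.001, -0.0, -1.0]]
ft_force: [0.2, -1.2, 0.2]
grip_width: 0.06
gripper_force: 0.0
```

```bash
python3 - <<'E'
from h import *
np.set_printoptions(precision=4,suppress=True)
s=env.observe(); print(s['time_s'],s['position'],s['q'],s['grip_width'])
print(s['tool_rot'])
im,d,m=grab('wrist'); W=wcloud(d,m)
P=W.reshape(-1,3); P=P[~np.isnan(P[:,0])]
def rect(P,l):
    (c,s,a)=cv2.minAreaRect((P[:,:2]*1000).astype(np.float32)); print(l,len(P),np.array(c),np.array(s),a,'z',np.median(P[:,2]))
b=(P[:,0]>.44)&(P[:,0]<.6)&(P[:,1]>-.08)&(P[:,1]<.1)
for y0,y1 in((-.05,.012),(.012,.075)):
    for lo,hi in((.075,.092),(.108,.125)):
        Q=P[b&(P[:,1]>y0)&(P[:,1]<y1)&(P[:,2]>lo)&(P[:,2]<hi)]
        if len(Q)>5: rect(Q,(y0,lo))
Q=P[b&(P[:,2]>.024)&(P[:,2]<.036)]; rect(Q,'stand')
# all cameras on camera holder too
Q=P[(P[:,1]<-.2)&(P[:,2]>.1)&(P[:,0]<.7)&(P[:,0]>.4)]; print(len(Q), Q.min(0) if len(Q) else 0,Q.max(0) if len(Q) else 0)
E
```

```text
1.65 [ 0.5166 -0.017   0.2498] [-15.0472  18.5058  79.547    0.0584  81.963  -14.3384] 0.05996011432077244
[[ 0.0125  0.9999 -0.    ]
 [ 0.9999 -0.0125  0.001 ]
 [ 0.001  -0.     -1.    ]]
(-0.05, 0.075) 576 [521.5793 -21.4895] [ 9.1205 75.9722] 89.92601776123047 z 0.08318496987515889
(-0.05, 0.108) 427 [522.2735 -21.7707] [35.0554  8.768 ] 0.41100549697875977 z 0.11531368129202546
(0.012, 0.075) 529 [522.5931  42.0354] [74.9564  7.9731] 0.04511617496609688 z 0.08348000541999018
(0.012, 0.108) 189 [522.448   42.1553] [ 7.6543 15.7952] 89.0821533203125 z 0.1153428037340184
stand 6433 [522.0956   9.8163] [130.5633  92.9915] 89.9117431640625 z 0.029532005219616186
0 0 0
```

servo_tool(
  steps=[
    {"tx": 0.54, "ty": -0.47, "tz": -3, "yaw": 0.7, "claw": 6},
    {"tx": 0, "ty": 0, "tz": -4, "yaw": 0, "claw": 6},
    {"tx": 0, "ty": 0, "tz": -4, "yaw": 0, "claw": 6},
    {"tx": 0, "ty": 0, "tz": -2.3, "yaw": 0, "claw": 6},
    {"tx": 0, "ty": 0, "tz": -1, "yaw": 0, "claw": 6},
    {"tx": 0, "ty": 0, "tz": 0, "yaw": 0, "claw": 6},
  ],
  newtons=25,
)

```text
time_s: 2.3
position: [0.5199, -0.0259, 0.1067]
tool_rot: [[0.009, 1.0, -0.002], [1.0, -0.009, 0.0], [0.0, -0.002, -1.0]]
ft_force: [-0.4, 0.1, 0.7]
grip_width: 0.0599
gripper_force: 0.0
```

servo_tool(
  steps=[
    {"tx": 0, "ty": 0, "tz": 0, "yaw": 0, "claw": 3},
    {"tx": 0, "ty": 0, "tz": 0, "yaw": 0, "claw": 3},
    {"tx": 0, "ty": 0, "tz": 0, "yaw": 0, "claw": 3},
    {"tx": 0, "ty": 0, "tz": 0, "yaw": 0, "claw": 3},
    {"tx": 0, "ty": 0, "tz": 0, "yaw": 0, "claw": 3},
  ],
  newtons=25,
)

```text
time_s: 2.8
position: [0.5212, -0.0255, 0.1087]
tool_rot: [[0.008, 1.0, 0.003], [1.0, -0.008, -0.001], [-0.001, 0.003, -1.0]]
ft_force: [0.6, -0.3, 7.4]
grip_width: 0.0354
gripper_force: 27.0
```

servo_tool(
  steps=[
    {"tx": 0, "ty": 0, "tz": 0.5, "yaw": 0, "claw": 3},
    {"tx": 0, "ty": 0, "tz": 0.7, "yaw": 0, "claw": 3},
    {"tx": 0, "ty": 0, "tz": 0.65, "yaw": 0, "claw": 3},
    {"tx": 0, "ty": 0, "tz": 0, "yaw": 0, "claw": 3},
    {"tx": 0, "ty": 0, "tz": 0, "yaw": 0, "claw": 3},
  ],
  newtons=20,
)

```text
time_s: 3.3
position: [0.5204, -0.0253, 0.1259]
tool_rot: [[0.008, 1.0, 0.0], [1.0, -0.008, -0.0], [-0.0, 0.0, -1.0]]
ft_force: [0.3, -0.0, -0.4]
grip_width: 0.0351
gripper_force: 26.2
```

```bash
python3 - <<'E'
from h import *
np.set_printoptions(precision=4,suppress=True)
s=env.observe(); print(s['time_s'],s['position'],s['ft_force'],s['wrist_torque'])
im,d,m=grab('wrist'); W=wcloud(d,m); np.save('pics/W.npy',W)
P=W.reshape(-1,3); P=P[~np.isnan(P[:,0])]
b=(abs(P[:,0]-.522)<.03)&(P[:,1]>-.04)&(P[:,1]<.0)
for lo in np.arange(.02,.14,.006):
    Q=P[b&(P[:,2]>lo)&(P[:,2]<=lo+.006)]
    if len(Q): print(lo.round(3),len(Q),Q[:,1].min(),np.median(Q[:,1]),Q[:,1].max())
save(im,'wrist1.png')
E
```

```text
3.3 [ 0.5204 -0.0253  0.1259] [ 0.259  -0.0429 -0.4098] [ 0.0442 -0.0361  0.0101]
0.026 1938 -0.018688863466920544 -0.009061630138418542 -2.742116858174548e-05
0.032 476 -0.02079676591170053 -0.019187798534588733 -0.01626358167720751
0.038 264 -0.020910182878359954 -0.019889604458487815 -0.017047888957317653
0.044 210 -0.020794078345201764 -0.020143821392017737 -0.01715933670289177
0.05 318 -0.021022299729981556 -0.019867513290638288 -0.017392070600435627
0.056 264 -0.0207390584846483 -0.02004475423238069 -0.0171296563767869
0.062 347 -0.020977139541367762 -0.02008250783484805 -0.016947347198772125
0.068 322 -0.020968816888470396 -0.019983759424889773 -0.017012841476085436
0.074 405 -0.020951539751489112 -0.020087044368862494 -0.017330022457189106
0.08 447 -0.020854749332864006 -0.019994111688533975 -0.01697389341536229
0.086 58 -0.02026607022719512 -0.019034799605422245 -0.016693477291709793
0.092 466 -0.01851420953249 -0.01757835909913545 -0.016588717617158244
0.098 606 -0.02505207695221083 -0.017762210142740265 -0.01664532790220527
0.104 334 -0.018546126217213993 -0.017582709909246222 -0.014406706984014278
0.11 564 -0.018957304916342316 -0.017429000655424597 -0.013052702989289233
0.116 745 -0.03642541909251891 -0.01747344553285153 -0.01316108056282432
0.122 831 -0.036212634719135606 -0.017503371161055575 -0.013051733805384796
0.128 1994 -0.03588113236247467 -0.019003513779172802 -0.013068106261360873
0.134 532 -0.03622957547861487 -0.017242787677643236 -0.012837478981904127
```

View pics/wrist1.png

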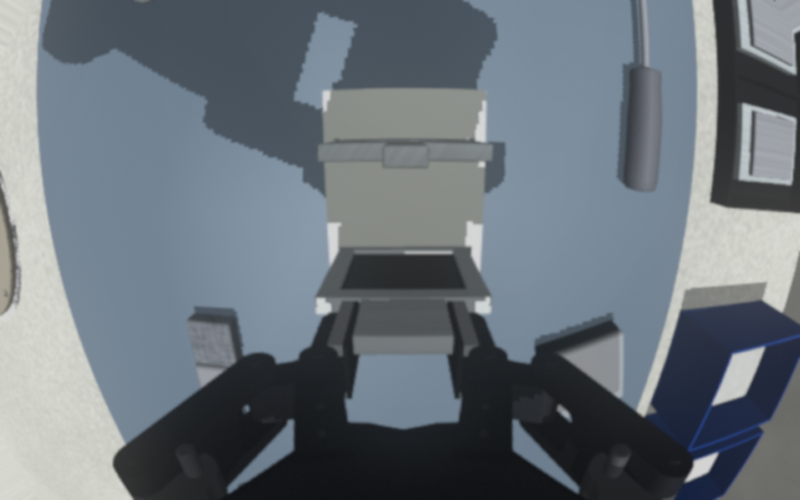

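servo_tool(
  steps=[
    {"tx": 0, "ty": 0.7, "tz": 0.02, "yaw": 0, "claw": 3},
    {"tx": 0, "ty": 0.7, "tz": -0.04, "yaw": 0, "claw": 3},
    {"tx": 0, "ty": 0.7, "tz": -0.08, "yaw": 0, "claw": 3},
    {"tx": 0, "ty": 0.7, "tz": -0.13, "yaw": 0, "claw": 3},
    {"tx": 0, "ty": 0.66, "tz": -0.18, "yaw": 0, "claw": 3},
    {"tx": 0, "ty": 0.2, "tz": -0.05, "yaw": 0, "claw": 3},
    {"tx": 0, "ty": 0, "tz": 0, "yaw": 0, "claw": 3},
    {"tx": 0, "ty": 0, "tz": 0, "yaw": 0, "claw": 3},
  ],
  newtons=20,
)

```text
time_s: 4.15
position: [0.5204, 0.0114, 0.1212]
tool_rot: [[0.008, 1.0, -0.0], [1.0, -0.008, 0.0], [0.0, -0.0, -1.0]]
ft_force: [-0.2, -1.6, -0.4]
grip_width: 0.0357
gripper_force: 25.9
```

```bash
cat >> h.py <<'E'
def tilt(W,x0,hx,y0,y1,z0,z1):
    P=W.reshape(-1,3); P=P[~np.isnan(P[:,0])]
    P=P[(abs(P[:,0]-x0)<hx)&(P[:,1]>y0)&(P[:,1]<y1)&(P[:,2]>z0)&(P[:,2]<z1)]
    best=None; r=np.random.default_rng(0)
    for _ in range(400):
        a=P[r.choice(len(P),3,False)]; n=np.cross(a[1]-a[0],a[2]-a[0]); l=np.linalg.norm(n)
        if l<1e-8: continue
        n/=l
        if abs(n[2])>.7: continue
        k=abs((P-a[0])@n)<.0015
        if best is None or k.sum()>best.sum(): best=k
    Q=P[best]; c=Q.mean(0); n=np.linalg.svd(Q-c,full_matrices=False)[2][2]
    if n[1]<0:n=-n
    return n,c,Q,len(P)
E
python3 - <<'E'
from h import *
np.set_printoptions(precision=4,suppress=True)
s=env.observe(); print(s['time_s'],s['position'],s['ft_force'],s['wrist_torque'])
im,d,m=grab('wrist'); W=wcloud(d,m); np.save('pics/W.npy',W)
n,c,Q,N=tilt(W,.521,.045,-.05,.03,.035,.095)
print(n,c,len(Q),N,'lean',np.degrees(np.arcsin(-n[2])),Q.min(0),Q.max(0))
E
```

```text
4.15 [0.5204 0.0114 0.1212] [-0.2137 -1.5899 -0.3891] [-0.2201 -0.0764  0.0019]
[ 0.007   0.9112 -0.4119] [ 0.5204 -0.0044  0.0659] 483 511 lean 24.324314905760904 [ 0.483  -0.0173  0.0351] [0.5593 0.0085 0.095 ]
```

servo_tool(
  steps=[
    {"tx": 0, "ty": 0, "tz": 1.5, "yaw": 0, "claw": 3},
    {"tx": 0, "ty": -0.5, "tz": 3, "yaw": 0, "claw": 3},
    {"tx": -1, "ty": -2.2, "tz": 3, "yaw": -8, "claw": 3},
    {"tx": -1, "ty": -2.2, "tz": 3, "yaw": -8, "claw": 3},
    {"tx": -1, "ty": -2.2, "tz": 3, "yaw": -8, "claw": 3},
    {"tx": -1, "ty": -2.2, "tz": 3, "yaw": -8, "claw": 3},
    {"tx": -1, "ty": -2.2, "tz": 3, "yaw": -8, "claw": 3},
    {"tx": -1, "ty": -2.2, "tz": 3, "yaw": -8, "claw": 3},
    {"tx": 0, "ty": 0, "tz": 0, "yaw": -8, "claw": 3},
    {"tx": 0, "ty": 0, "tz": 0, "yaw": -8, "claw": 3},
    {"tx": 0, "ty": 0, "tz": 0, "yaw": -8, "claw": 3},
    {"tx": 0, "ty": 0, "tz": 0, "yaw": -8, "claw": 3},
    {"tx": 0, "ty": 0, "tz": 0, "yaw": -8, "claw": 3},
    {"tx": 0, "ty": 0, "tz": 0, "yaw": 0, "claw": 3},
    {"tx": 0, "ty": 0, "tz": 0, "yaw": 0, "claw": 3},
    {"tx": 0, "ty": 0, "tz": 0, "yaw": 0, "claw": 3},
  ],
  newtons=30,
)

```text
time_s: 5.8
position: [0.4604, -0.1256, 0.3461]
tool_rot: [[1.0, 0.03, -0.0], [0.03, -1.0, 0.0], [-0.0, -0.0, -1.0]]
ft_force: [0.2, -1.1, -1.5]
grip_width: 0.0351
gripper_force: 31.3
```

```bash
python3 - <<'E'
from h import *
np.set_printoptions(precision=4,suppress=True)
s=env.observe(); print(s['time_s'],s['position'],s['ft_force'],s['q'],s['qvel'])
im,d,m=grab('wrist'); W=wcloud(d,m); np.save('pics/W.npy',W)
save(im,'wrist2.png')
P=W.reshape(-1,3); P=P[~np.isnan(P[:,0])]
P=P[(P[:,1]<-.27)&(P[:,1]>-.6)&(P[:,0]>.42)&(P[:,0]<.64)]
for lo in np.arange(0,.3,.01):
    Q=P[(P[:,2]>lo)&(P[:,2]<=lo+.01)]
    if len(Q)>5: print(round(lo,2),len(Q),Q.min(0)[:2],Q.max(0)[:2])
E
```

```text
5.8 [ 0.4604 -0.1256  0.3461] [ 0.2004 -1.1176 -1.4511] [-29.528   11.1907  73.866    0.0154  94.9718  58.755 ] [-0.0601 -0.0426 -0.0787 -0.0216 -0.0787  0.7106]
0.0 6138 [ 0.42   -0.5994] [ 0.64 -0.27]
0.01 2150 [ 0.4202 -0.5897] [ 0.6152 -0.3477]
0.02 205 [ 0.4204 -0.5912] [ 0.6157 -0.5766]
0.03 232 [ 0.4201 -0.5901] [ 0.6155 -0.576 ]
0.04 235 [ 0.4204 -0.5905] [ 0.6163 -0.5763]
0.05 216 [ 0.4205 -0.5914] [ 0.6167 -0.5769]
0.06 201 [ 0.4201 -0.5897] [ 0.615  -0.5742]
0.07 259 [ 0.42   -0.5895] [ 0.6153 -0.5734]
0.08 289 [ 0.4202 -0.5912] [ 0.6163 -0.573 ]
0.09 321 [ 0.4204 -0.59  ] [ 0.6165 -0.5739]
0.1 312 [ 0.4201 -0.5906] [ 0.6167 -0.5767]
0.11 297 [ 0.4202 -0.5905] [ 0.6162 -0.5765]
0.12 593 [ 0.4205 -0.6   ] [ 0.6169 -0.5774]
0.13 75 [ 0.423  -0.5999] [ 0.6127 -0.3214]
0.14 752 [ 0.4956 -0.3418] [ 0.5867 -0.313 ]
0.15 516 [ 0.4963 -0.3445] [ 0.587  -0.3119]
0.16 176 [ 0.497  -0.3417] [ 0.5879 -0.3089]
0.17 223 [ 0.4975 -0.3381] [ 0.5882 -0.3045]
0.18 257 [ 0.4975 -0.3344] [ 0.5893 -0.301 ]
0.19 306 [ 0.5024 -0.4128] [ 0.5833 -0.3008]
0.2 875 [ 0.4981 -0.4542] [ 0.5923 -0.2935]
0.21 1824 [ 0.4936 -0.479 ] [ 0.5933 -0.2866]
0.22 991 [ 0.4946 -0.4763] [ 0.5905 -0.3041]
0.23 1117 [ 0.4928 -0.4902] [ 0.5658 -0.377 ]
0.24 1517 [ 0.4932 -0.4951] [ 0.5521 -0.396 ]
0.25 249 [ 0.5049 -0.4758] [ 0.5461 -0.425 ]
0.26 13 [ 0.5102 -0.4694] [ 0.52   -0.4642]
```

View pics/wrist2.png

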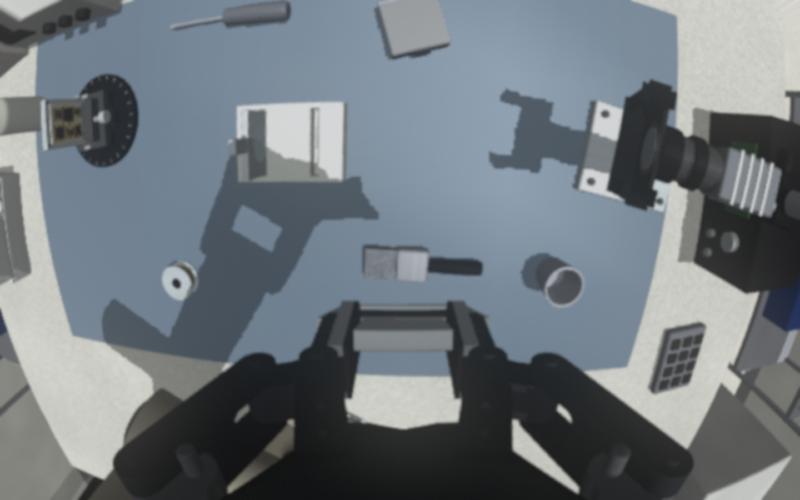

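```bash
python3 - <<'E'
from h import *
np.set_printoptions(precision=4,suppress=True)
W=np.load('pics/W.npy'); im,d,m=load('wrist')
n,c,Q,N=tilt(W,.541,.06,-.36,-.27,.135,.215)
print('front plane',n,c,len(Q),N,'down',np.degrees(np.arcsin(-n[2])),'heading',np.degrees(np.arctan2(n[1],n[0])))
P=W.reshape(-1,3); P=P[~np.isnan(P[:,0])]; H=P[(abs(P[:,0]-.541)<.06)&(P[:,1]>-.37)&(P[:,1]<-.27)&(P[:,2]>.13)&(P[:,2]<.23)]
def frame(h,dn=20):
    h,dn=np.radians([h,dn]); f=np.array([np.cos(h),np.sin(h),0])
    x=f*np.cos(dn)+np.array([0,0,-np.sin(dn)]); z=f*np.sin(dn)+np.array([0,0,np.cos(dn)]); return np.c_[x,np.cross(z,x),z]
# base plate at z=.014
im3=cv2.cvtColor(im,cv2.COLOR_RGB2HSV)
mk=(abs(W[...,2]-.014)<.006)&(W[...,0]>.43)&(W[...,0]<.61)&(W[...,1]<-.34)&(W[...,1]>-.52)&(im3[...,1]<35)&(im3[...,2]>120)
B=W[mk][:,:2]
for hd in(81.5,82,82.5,83):
    R=frame(hd); a=np.radians(hd); f=np.array([np.cos(a),np.sin(a)]); l=np.array([-f[1],f[0]])
    L=B@l; F=B@f; HH=(H-[.5364,-.3284,.15])@R
    print(hd,'plate',len(B),'side range',np.percentile(L,[.5,99.5]),'front',np.percentile(F,[99,99.7]),
     'x edges slope', [np.polyfit(F[k],L[k],1)[0].round(4) for k in (L>L.max()-.004,L<L.min()+.004)])
    for z0,z1 in((0,.05),(.05,.062),(.066,.075)):
        k=(HH[:,2]>z0)&(HH[:,2]<z1)&(HH[:,0]>-.012); q=HH[k]; print('   holder z',z0,len(q),'x',np.percentile(q[:,0],[1,50,99]),'y',np.percentile(q[:,1],[.5,50,99.5]))
    print('   zmax',np.percentile(HH[:,2],[99,99.9]))
E
```

```text
front plane [ 0.1338  0.9238 -0.3586] [ 0.5414 -0.3274  0.1856] 950 3983 down 21.016194063956284 heading 81.76100804474734
81.5 plate 1804 side range [-0.6418 -0.5236] front [-0.2731 -0.2727] x edges slope [np.float64(0.0012), np.float64(0.0088)]
   holder z 0 1113 x [-0.0119 -0.0095  0.0086] y [-0.0495 -0.0101  0.0412]
   holder z 0.05 425 x [-0.0119 -0.0098  0.0068] y [-0.0458 -0.0089  0.0373]
   holder z 0.066 426 x [-0.0119  0.0023  0.0131] y [-0.0532 -0.0371  0.0455]
   zmax [0.0717 0.0731]
82 plate 1804 side range [-0.6393 -0.5207] front [-0.2783 -0.2778] x edges slope [np.float64(-0.0031), np.float64(0.0001)]
   holder z 0 1117 x [-0.0119 -0.0095  0.0085] y [-0.0496 -0.0088  0.0411]
   holder z 0.05 434 x [-0.0119 -0.0098  0.0065] y [-0.0461 -0.0082  0.0371]
   holder z 0.066 418 x [-0.0118  0.0023  0.0129] y [-0.0535 -0.036   0.0453]
   zmax [0.0717 0.073 ]
82.5 plate 1804 side range [-0.6368 -0.5177] front [-0.2834 -0.2824] x edges slope [np.float64(-0.0067), np.float64(-0.0085)]
   holder z 0 1110 x [-0.012  -0.0095  0.0087] y [-0.0497 -0.0074  0.041 ]
   holder z 0.05 422 x [-0.0119 -0.0098  0.0062] y [-0.0466 -0.0064  0.037 ]
   holder z 0.066 410 x [-0.0118  0.0025  0.0132] y [-0.0537  0.0282  0.0452]
   zmax [0.0718 0.073 ]
83 plate 1804 side range [-0.634  -0.5143] front [-0.2882 -0.2871] x edges slope [np.float64(-0.0103), np.float64(-0.0134)]
   holder z 0 1088 x [-0.0119 -0.0095  0.0088] y [-0.0498 -0.0054  0.0408]
   holder z 0.05 416 x [-0.012  -0.0098  0.0057] y [-0.0467 -0.0057  0.0369]
   holder z 0.066 413 x [-0.0119  0.0023  0.0135] y [-0.0539  0.0295  0.045 ]
   zmax [0.0719 0.0729]
```

servo_tool(
  steps=[
    {"tx": 0.886, "ty": -1.407, "tz": 0, "yaw": 8.04, "claw": 3},
    {"tx": 0.886, "ty": -1.407, "tz": 0, "yaw": 8.04, "claw": 3},
    {"tx": 0.886, "ty": -1.407, "tz": 0, "yaw": 8.04, "claw": 3},
    {"tx": 0.886, "ty": -1.407, "tz": 0, "yaw": 8.04, "claw": 3},
    {"tx": 0.886, "ty": -1.407, "tz": 0, "yaw": 8.04, "claw": 3},
    {"tx": 0.886, "ty": -1.407, "tz": 0, "yaw": 8.04, "claw": 3},
    {"tx": 0.886, "ty": -1.407, "tz": 0, "yaw": 8.04, "claw": 3},
    {"tx": 0.886, "ty": -1.407, "tz": 0, "yaw": 8.04, "claw": 3},
    {"tx": 0.886, "ty": -1.407, "tz": 0, "yaw": 8.04, "claw": 3},
    {"tx": 0.886, "ty": -1.407, "tz": 0, "yaw": 8.04, "claw": 3},
    {"tx": 0, "ty": 0, "tz": -2.3, "yaw": 0, "claw": 3},
    {"tx": 0, "ty": 0, "tz": 0, "yaw": 0, "claw": 3},
    {"tx": 0, "ty": 0, "tz": 0, "yaw": 0, "claw": 3},
    {"tx": 0, "ty": 0, "tz": 0, "yaw": 0, "claw": 3},
  ],
  newtons=25,
)

```text
time_s: 7.25
position: [0.5492, -0.2663, 0.3244]
tool_rot: [[0.139, 0.99, 0.001], [0.99, -0.139, -0.001], [-0.001, 0.001, -1.0]]
ft_force: [0.0, -0.4, -1.3]
grip_width: 0.0354
gripper_force: 31.3
```

```bash
cat >> h.py <<'E'
f=np.array([.1392,.9903,0]); l=np.array([-.9903,.1392,0]); k=np.array([0,0,1.])
xh=.9397*f-.342*k; zh=.342*f+.9397*k; RH=np.c_[xh,l,zh]; O=np.array([.5401,-.3299,.15])
E
python3 - <<'E'
from h import *
np.set_printoptions(precision=4,suppress=True)
s=env.observe(); print(s['time_s'],s['position'],'holder',(s['position']-O)@RH,s['ft_force'],np.degrees(np.arctan2(s['tool_rot'][1][1],s['tool_rot'][0][1])))
im,d,m=grab('side'); W=cloud(d,m)
# filter points in holder frame (side calibration shift)
P=W.reshape(-1,3); P=P[~np.isnan(P[:,0])]+[.002,0,0]; H=(P-O)@RH
for lo in np.arange(.06,.2,.01):
    q=H[(H[:,2]>lo)&(H[:,2]<=lo+.01)&(abs(H[:,1])<.034)&(abs(H[:,0])<.06)]
    if len(q): print(round(lo,2),len(q),np.percentile(q[:,0],[2,50,98]),q[:,1].min(),q[:,1].max())
save(im,'side1.png',box=(270,50,390,160),k=5)
E
```

```text
7.25 [ 0.5492 -0.2663  0.3244] holder [ 0.0007 -0.0001  0.1859] [ 0.0403 -0.4452 -1.2577] -8.01125097350677
0.06 22 [-0.0146 -0.0111  0.0077] -0.03295722583445411 0.03368331555712913
0.07 3 [-0.0156  0.0115  0.0122] -0.03378356112399764 0.03263392539899351
0.08 18 [0.001  0.0032 0.0048] -0.030574187834431044 0.031080016890769575
0.09 56 [-0.0009  0.0027  0.0063] -0.03293374565399409 0.03303322863416819
0.1 33 [-0.0005  0.0024  0.0052] -0.03250710669162055 0.03297088796608307
0.11 46 [-0.0001  0.0025  0.0079] -0.033661702397388825 0.03367672474158408
0.12 45 [-0.0003  0.0027  0.0066] -0.0324475999432837 0.032210115287665056
0.13 40 [-0.0018  0.0024  0.0068] -0.03369275058803315 0.03304678766871514
0.14 40 [0.0012 0.0034 0.0056] -0.033314704910908016 0.03359156430537524
0.15 44 [-0.0028  0.0051  0.0076] -0.03208447910363687 0.03372241460780748
0.16 38 [0.0005 0.005  0.0077] -0.033847729411573275 0.033950649784621305
0.17 28 [0.0042 0.0068 0.0153] -0.02374075090477157 0.023185633825742354
0.18 59 [-0.0071  0.0077  0.0156] -0.030378270302079725 0.029596264453127727
0.19 71 [-0.0115  0.0046  0.011 ] -0.030239531288480836 0.03014286734788534
0.2 38 [-0.0146  0.0022  0.0079] -0.03230679665206385 0.03069123675165482
```

View pics/side1.png

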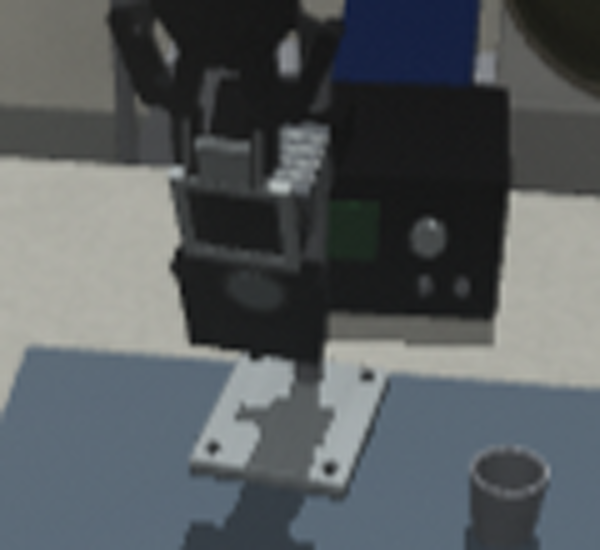

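servo_tool(
  steps=[
    {"tx": -0.048, "ty": -0.339, "tz": -0.94, "yaw": 0, "claw": 3},
    {"tx": -0.048, "ty": -0.339, "tz": -0.94, "yaw": 0, "claw": 3},
    {"tx": -0.05, "ty": -0.38, "tz": -0.93, "yaw": 0, "claw": 3},
    {"tx": -0.05, "ty": -0.38, "tz": -0.93, "yaw": 0, "claw": 3},
    {"tx": -0.05, "ty": -0.38, "tz": -0.93, "yaw": 0, "claw": 3},
    {"tx": 0, "ty": 0, "tz": 0, "yaw": 0, "claw": 3},
    {"tx": 0, "ty": 0, "tz": 0, "yaw": 0, "claw": 3},
  ],
  newtons=25,
)

```text
time_s: 8.0
position: [0.5464, -0.285, 0.2761]
tool_rot: [[0.14, 0.99, -0.001], [0.99, -0.14, -0.0], [-0.0, -0.001, -1.0]]
ft_force: [-1.0, -4.1, -1.7]
grip_width: 0.0356
gripper_force: 31.3
```

servo_tool(
  steps=[
    {"tx": -0.048, "ty": -0.339, "tz": -0.94, "yaw": 0, "claw": 3},
    {"tx": -0.05, "ty": -0.36, "tz": -0.94, "yaw": 0, "claw": 3},
    {"tx": -0.05, "ty": -0.36, "tz": -0.94, "yaw": 0, "claw": 3},
    {"tx": 0, "ty": 0, "tz": 0, "yaw": 0, "claw": 3},
    {"tx": 0, "ty": 0, "tz": 0, "yaw": 0, "claw": 3},
  ],
  newtons=25,
)

```text
time_s: 8.5
position: [0.5447, -0.2961, 0.247]
tool_rot: [[0.141, 0.99, -0.001], [0.99, -0.141, -0.0], [-0.0, -0.001, -1.0]]
ft_force: [-1.3, -5.9, -1.2]
grip_width: 0.0348
gripper_force: 31.3
```

```bash
cat > chk.py <<'E'
from h import *
np.set_printoptions(precision=4,suppress=True)
s=env.observe(); print(s['time_s'],s['position'],'holder',(s['position']-O)@RH,'force h',s['ft_force']@RH,s['wrist_torque'])
im,d,m=grab('side'); W=cloud(d,m)
P=W.reshape(-1,3); P=P[~np.isnan(P[:,0])]+[.002,0,0]; H=(P-O)@RH
for lo in np.arange(.07,.13,.005):
    q=H[(H[:,2]>lo)&(H[:,2]<=lo+.005)&(abs(H[:,1])<.05)&(abs(H[:,0])<.05)]
    if len(q): print(round(lo,3),len(q),np.percentile(q[:,0],[2,50,98]),q[:,1].min(),q[:,1].max())
E
python3 chk.py
```

```text
8.5 [ 0.5447 -0.2961  0.247 ] holder [-0.0011  0.0001  0.1028] force h [-5.2281  0.5212 -3.1498] [-1.1991  0.1449 -0.104 ]
0.07 47 [-0.0146  0.0027  0.0117] -0.04900480826516994 0.047801735379490576
0.075 30 [-0.0127  0.002   0.0059] -0.04719425359147233 0.04363321377987714
0.08 10 [-0.0006  0.0035  0.0046] -0.03305962244473528 0.03128443123832329
0.085 10 [0.003  0.0042 0.0104] -0.018534633838925996 0.011890821335334631
0.09 14 [0.0021 0.0039 0.0079] -0.01926425220407235 0.02665682152749171
0.095 24 [-0.0038  0.0054  0.0139] -0.0320888131221476 0.02939281088581297
0.1 23 [-0.0084  0.0053  0.0125] -0.03172276342060376 0.03065403448073444
0.105 33 [-0.0106  0.0042  0.0102] -0.03144824561999716 0.02987080853253939
0.11 34 [-0.005   0.0019  0.0091] -0.03263933313349983 0.030231456185860688
0.115 16 [-0.0165 -0.0012  0.0069] -0.0313575574273236 0.03171402193984215
0.12 19 [-0.0084  0.0009  0.006 ] -0.031367041747464866 0.02941508124723797
0.125 15 [-0.02   -0.0029  0.0039] -0.035741159285480426 0.035913669178236955
```

servo_tool(
  steps=[
    {"tx": -0.015, "ty": -0.15, "tz": -0.19, "yaw": 0, "claw": 3},
    {"tx": -0.015, "ty": -0.1, "tz": -0.2, "yaw": 0, "claw": 3},
    {"tx": -0.01, "ty": -0.07, "tz": -0.19, "yaw": 0, "claw": 3},
    {"tx": 0, "ty": 0, "tz": 0, "yaw": 0, "claw": 3},
  ],
  newtons=25,
)

```text
time_s: 8.95
position: [0.5449, -0.2974, 0.2446]
tool_rot: [[0.139, 0.99, 0.002], [0.99, -0.139, 0.0], [0.001, 0.002, -1.0]]
ft_force: [-2.6, 4.2, 15.8]
grip_width: 0.0355
gripper_force: 33.1
```

servo_tool(
  steps=[
    {"tx": -0.005, "ty": -0.05, "tz": -0.15, "yaw": 0, "claw": 3},
    {"tx": 0, "ty": 0, "tz": 0, "yaw": 0, "claw": 3},
  ],
  newtons=25,
)

```text
time_s: 9.15
position: [0.545, -0.2976, 0.2444]
tool_rot: [[0.138, 0.99, 0.004], [0.99, -0.138, -0.0], [0.0, 0.004, -1.0]]
ft_force: [-4.5, 5.7, 22.5]
grip_width: 0.0353
gripper_force: 34.0
```

```bash
python3 chk.py
```

```text
9.15 [ 0.545  -0.2976  0.2444] holder [-0.0015 -0.0004  0.0999] force h [-2.952   5.21   22.8299] [ 1.0948  0.9573 -0.1092]
0.07 47 [-0.0146  0.0023  0.0126] -0.049354234138122656 0.04700403617404813
0.075 24 [-0.009   0.0011  0.0054] -0.04872358158045968 0.040445811964387755
0.08 7 [-0.0002  0.003   0.0054] -0.018506288429089898 0.011859567383637106
0.085 15 [0.0015 0.0043 0.011 ] -0.02323641531458313 0.022324073171865803
0.09 22 [-0.0042  0.0062  0.0132] -0.029586420110943472 0.029234709928082928
0.095 20 [-0.009   0.0048  0.0124] -0.032343308115155 0.029914346592116198
0.1 30 [-0.0044  0.004   0.01  ] -0.03204505062288484 0.02864197789326915
0.105 37 [-0.0116  0.0014  0.0076] -0.0321629640613953 0.030191264979444885
0.11 22 [-0.0125  0.0015  0.008 ] -0.0321790164275329 0.030284915670686925
0.115 16 [-0.0179 -0.0009  0.0054] -0.031909387014664406 0.029349732863073085
0.12 16 [-0.0148 -0.0008  0.0038] -0.02702269579096819 0.03031584744453373
0.125 20 [-0.0238 -0.0034  0.0017] -0.0415560543075586 0.042935241866606494
```

servo_tool(
  steps=[
    {"tx": 0, "ty": 0.05, "tz": 0.3, "yaw": 0, "claw": 3},
    {"tx": 0, "ty": 0, "tz": 0, "yaw": 0, "claw": 6},
    {"tx": 0, "ty": 0, "tz": 0, "yaw": 0, "claw": 6},
    {"tx": 0, "ty": 0, "tz": 0, "yaw": 0, "claw": 6},
    {"tx": 0, "ty": 0, "tz": 1.5, "yaw": 0, "claw": 6},
    {"tx": 0, "ty": 0, "tz": 4, "yaw": 0, "claw": 6},
    {"tx": 0, "ty": 0, "tz": 4, "yaw": 0, "claw": 6},
    {"tx": 0, "ty": 2, "tz": 0, "yaw": 0, "claw": 6},
    {"tx": 0, "ty": 0, "tz": 0, "yaw": 0, "claw": 6},
    {"tx": 0, "ty": 0, "tz": 0, "yaw": 0, "claw": 6},
  ],
)

```text
time_s: 10.2
position: [0.5446, -0.2783, 0.3381]
tool_rot: [[0.139, 0.99, -0.001], [0.99, -0.139, 0.001], [0.001, -0.002, -1.0]]
ft_force: [0.1, -0.8, -0.4]
grip_width: 0.0602
gripper_force: 0.0
```

```bash
cat > chk2.py <<'E'
from h import *
np.set_printoptions(precision=4,suppress=True)
s=env.observe(); print(s['time_s'],s['position'],s['grip_width'],s['ft_force'])
for n in('wrist','side','top'):
    im,d,m=grab(n); W=wcloud(d,m) if n=='wrist' else cloud(d,m)+{'side':[.002,0,0],'top':[-.0019,-.0015,0]}[n]
    P=W.reshape(-1,3); P=P[~np.isnan(P[:,0])]; H=(P-O)@RH
    H=H[(abs(H[:,0])<.03)&(abs(H[:,1])<.055)&(H[:,2]>.06)&(H[:,2]<.14)]
    t=H[abs(H[:,1])<.015]; r=H[(abs(H[:,1])>.022)&(abs(H[:,1])<.034)&(abs(H[:,0])<.008)]
    print(n,len(t),'tab top',np.percentile(t[:,2],[90,98,99.5]),'shoulder',len(r),np.percentile(r[:,2],[50,90,98]) if len(r) else 0)
    k=t[(t[:,2]>.08)&(t[:,2]<.1)]; print('  tab face x',np.percentile(k[:,0],[5,50,95]) if len(k) else 0, 'y', H[H[:,2]>.085][:,1].min(),H[H[:,2]>.085][:,1].max())
    t2=t[t[:,2]>.104]; print('  toptab',t2.mean(0) if len(t2) else 0)
im=load('wrist')[0]; save(im,'wrist3.png')
E
python3 chk2.py
```

```text
10.2 [ 0.5446 -0.2783  0.3381] 0.060210769308966294 [ 0.0624 -0.7747 -0.4291]
wrist 753 tab top [0.1077 0.1083 0.1088] shoulder 305 [0.0751 0.076  0.0763]
  tab face x [0.0046 0.0053 0.0055] y -0.018522959222303764 0.017244786079961227
  toptab [ 0.0007 -0.0004  0.107 ]
side 99 tab top [0.1077 0.109  0.1096] shoulder 37 [0.0741 0.0777 0.0796]
  tab face x [0.001  0.0034 0.0057] y -0.018391292173565173 0.016993969722602014
  toptab [ 0.0009 -0.0002  0.1073]
top 8 tab top [0.1128 0.1143 0.1145] shoulder 0 0
  tab face x 0 y -0.008978386810502314 0.013554112795064488
  toptab [0.0029 0.0036 0.1103]
```

View pics/wrist3.png

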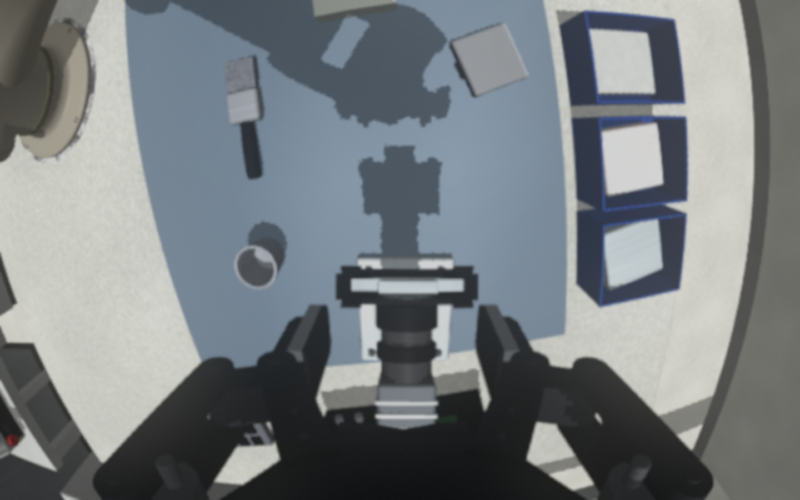

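servo_tool(
  steps=[
    {"tx": 0.2, "ty": 4.26, "tz": 0, "yaw": 0.74, "claw": 7},
    {"tx": 0.2, "ty": 4.26, "tz": 0, "yaw": 0.74, "claw": 8.5},
    {"tx": 0.2, "ty": 4.26, "tz": 0, "yaw": 0.74, "claw": 8.5},
    {"tx": 0.2, "ty": 4.26, "tz": 0, "yaw": 0.74, "claw": 8.5},
    {"tx": 0.2, "ty": 4.26, "tz": 0, "yaw": 0.74, "claw": 8.5},
    {"tx": 0.2, "ty": 4.26, "tz": 0, "yaw": 0.74, "claw": 8.5},
    {"tx": 0.2, "ty": 4.26, "tz": 0, "yaw": 0.74, "claw": 8.5},
    {"tx": 0.2, "ty": 4.26, "tz": 0, "yaw": 0.74, "claw": 8.5},
    {"tx": 0.2, "ty": 4.26, "tz": 0, "yaw": 0.74, "claw": 8.5},
    {"tx": 0.2, "ty": 4.26, "tz": 0, "yaw": 0.74, "claw": 8.5},
    {"tx": 0.2, "ty": 4.26, "tz": 0, "yaw": 0.74, "claw": 8.5},
    {"tx": 0.2, "ty": 4.26, "tz": 0, "yaw": 0.74, "claw": 8.5},
    {"tx": 0.2, "ty": 4.26, "tz": -2, "yaw": 0.74, "claw": 8.5},
    {"tx": 0.2, "ty": 4.26, "tz": -2, "yaw": 0.74, "claw": 8.5},
    {"tx": 0, "ty": 0, "tz": 0, "yaw": 0, "claw": 8.5},
    {"tx": 0, "ty": 0, "tz": 0, "yaw": 0, "claw": 8.5},
    {"tx": 0, "ty": 0, "tz": 0, "yaw": 0, "claw": 8.5},
  ],
)

```text
time_s: 12.05
position: [0.5732, 0.317, 0.2995]
tool_rot: [[-0.039, 0.999, 0.001], [0.999, 0.039, -0.0], [-0.0, 0.001, -1.0]]
ft_force: [-0.5, -0.1, 0.4]
grip_width: 0.0847
gripper_force: 0.0
```

```bash
python3 - <<'E'
from h import *
np.set_printoptions(precision=4,suppress=True)
s=env.observe(); print(s['time_s'],s['position'],s['grip_width'],s['q'],np.degrees(np.arctan2(s['tool_rot'][1][1],s['tool_rot'][0][1])))
im,d,m=grab('wrist'); W=wcloud(d,m); np.save('pics/W.npy',W)
P=W.reshape(-1,3); P=P[~np.isnan(P[:,0])]; P=P[(abs(P[:,0]-.573)<.08)&(abs(P[:,1]-.32)<.09)]
def rect(P,l):
    (c,s,a)=cv2.minAreaRect((P[:,:2]*1000).astype(np.float32)); print(l,len(P),np.array(c),np.array(s),a,'z',np.median(P[:,2]))
for lo,hi in((.125,.132),(.12,.135),(.05,.058),(.008,.016)):
    Q=P[(P[:,2]>lo)&(P[:,2]<hi)]; rect(Q,(lo,hi))
n,c,Q,N=tilt(W,.573,.03,.28,.35,.06,.12); print(n,c,len(Q),N,np.degrees(np.arctan2(n[1],n[0])),np.degrees(np.arcsin(-n[2])))
E
```

```text
12.05 [0.5732 0.317  0.2995] 0.08472930001043169 [18.6194 31.6635 49.72   -0.0163 98.5778 16.3631] 2.2538329882255144
(0.125, 0.132) 701 [574.0751 319.0047] [64.4801 10.5666] 2.6189112663269043 z 0.12741541024576736
(0.12, 0.135) 804 [574.0575 319.3648] [64.483  11.2721] 2.6792049407958984 z 0.12729993799002537
(0.05, 0.058) 820 [573.9707 307.8299] [62.8429 66.9618] 2.500054121017456 z 0.053475658324746767
(0.008, 0.016) 4566 [572.8062 319.6956] [137.7867 138.5884] 1.3681082725524902 z 0.011495473304487636
[-0.0444  0.999  -0.0014] [0.5726 0.3242 0.0902] 626 626 92.54713592718335 0.07992686452927256
```

servo_tool(
  steps=[
    {"tx": 0.09, "ty": 0.2, "tz": -2, "yaw": 0.35, "claw": 8.5},
    {"tx": 0, "ty": 0, "tz": -4, "yaw": 0, "claw": 8.5},
    {"tx": 0, "ty": 0, "tz": -4, "yaw": 0, "claw": 8.5},
    {"tx": 0, "ty": 0, "tz": 0, "yaw": 0, "claw": 8.5},
    {"tx": 0, "ty": 0, "tz": 0, "yaw": 0, "claw": 8.5},
  ],
)

```text
time_s: 12.6
position: [0.5743, 0.3193, 0.2007]
tool_rot: [[-0.045, 0.999, 0.001], [0.999, 0.045, 0.0], [0.0, 0.001, -1.0]]
ft_force: [-0.1, 0.7, 1.3]
grip_width: 0.0849
gripper_force: 0.0
```

servo_tool(
  steps=[
    {"tx": 0, "ty": 0, "tz": -3, "yaw": 0, "claw": 8.5},
    {"tx": 0, "ty": 0, "tz": -3, "yaw": 0, "claw": 8.5},
    {"tx": 0, "ty": 0, "tz": -3, "yaw": 0, "claw": 8.5},
    {"tx": 0, "ty": 0, "tz": -1, "yaw": 0, "claw": 8.5},
    {"tx": 0, "ty": 0, "tz": 0, "yaw": 0, "claw": 8.5},
    {"tx": 0, "ty": 0, "tz": 0, "yaw": 0, "claw": 7},
    {"tx": 0, "ty": 0, "tz": 0, "yaw": 0, "claw": 6},
    {"tx": 0, "ty": 0, "tz": 0, "yaw": 0, "claw": 6},
    {"tx": 0, "ty": 0, "tz": 0, "yaw": 0, "claw": 6},
    {"tx": 0, "ty": 0, "tz": 0, "yaw": 0, "claw": 6},
  ],
  newtons=25,
)

```text
time_s: 13.6
position: [0.5746, 0.3203, 0.1017]
tool_rot: [[-0.047, 0.999, 0.004], [0.999, 0.047, 0.001], [0.001, 0.004, -1.0]]
ft_force: [0.1, -0.0, 6.6]
grip_width: 0.0637
gripper_force: 27.5
```

servo_tool(
  steps=[
    {"tx": 0, "ty": 0, "tz": 0.4, "yaw": 0, "claw": 6},
    {"tx": 0, "ty": 0, "tz": 0.6, "yaw": 0, "claw": 6},
    {"tx": 0, "ty": 0, "tz": 0.45, "yaw": 0, "claw": 6},
    {"tx": 0, "ty": 0, "tz": 0, "yaw": 0, "claw": 6},
    {"tx": 0, "ty": 0, "tz": 0, "yaw": 0, "claw": 6},
  ],
  newtons=25,
)

```text
time_s: 14.1
position: [0.5735, 0.32, 0.1136]
tool_rot: [[-0.047, 0.999, -0.0], [0.999, 0.047, -0.0], [-0.0, -0.0, -1.0]]
ft_force: [-0.4, 0.5, -1.2]
grip_width: 0.0635
gripper_force: 28.1
```

```bash
cat > mod.py <<'E'
from h import *
np.set_printoptions(precision=4,suppress=True)
s=env.observe(); p=s['position']; print(s['time_s'],p,s['ft_force'],s['wrist_torque'],s['grip_width'])
for nm in('wrist','side'):
    im,d,m=grab(nm); W=wcloud(d,m) if nm=='wrist' else cloud(d,m)+[.002,-.0003,0]
    n,c,Q,N=tilt(W,p[0],.024,p[1]-.04,p[1]+.04,p[2]-.05,p[2]+.045)
    h=np.degrees(np.arctan2(n[1],n[0])); q=(Q-p)
    ax=np.array([np.cos(np.radians(h)),np.sin(np.radians(h)),0])
    print(nm,'n',n,'lean',np.degrees(np.arcsin(-n[2])),'heading',h,'n',len(Q),N,'c-p',c-p,'along',(c-p)@ax,'z',Q[:,2].min(),Q[:,2].max())
E
python3 mod.py
```

```text
14.1 [0.5735 0.32   0.1136] [-0.4285  0.4839 -1.2402] [ 0.0155 -0.0014  0.036 ] 0.06345078643339089
wrist n [-0.0449  0.999   0.0046] lean -0.26158068325322187 heading 92.57258737373182 n 8098 9907 c-p [-0.0001  0.0038 -0.002 ] along 0.0037536969293414366 z 0.06364398275190405 0.14105516052452632
side n [-0.044   0.999   0.0022] lean -0.1288202081826557 heading 92.52015349087513 n 341 403 c-p [ 0.0004  0.0026 -0.0087] along 0.002555024348944433 z 0.06367446431518364 0.142720460500808
```

servo_tool(
  steps=[
    {"tx": -0.018, "ty": 0.4, "tz": 0, "yaw": 0, "claw": 6},
    {"tx": -0.018, "ty": 0.4, "tz": -0.02, "yaw": 0, "claw": 6},
    {"tx": -0.018, "ty": 0.4, "tz": -0.03, "yaw": 0, "claw": 6},
    {"tx": -0.018, "ty": 0.4, "tz": -0.05, "yaw": 0, "claw": 6},
    {"tx": 0, "ty": 0, "tz": 0, "yaw": 0, "claw": 6},
    {"tx": 0, "ty": 0, "tz": 0, "yaw": 0, "claw": 6},
  ],
  newtons=20,
)

```text
time_s: 14.8
position: [0.5727, 0.3364, 0.1124]
tool_rot: [[-0.047, 0.999, -0.0], [0.999, 0.047, 0.001], [0.001, -0.0, -1.0]]
ft_force: [-1.2, -1.0, -0.4]
grip_width: 0.0631
gripper_force: 28.4
```

```bash
python3 mod.py
```

```text
14.8 [0.5727 0.3364 0.1124] [-1.2157 -1.0144 -0.3765] [-0.3355  0.2076  0.0192] 0.06309489405552553
wrist n [-0.0463  0.9793 -0.1968] lean 11.351672433420804 heading 92.70830268652118 n 5590 7641 c-p [-0.0001  0.0007 -0.001 ] along 0.0006668016882001945 z 0.062484677671562294 0.13913657228254034
side n [-0.0458  0.9792 -0.1978] lean 11.409656461906929 heading 92.67682575076454 n 226 281 c-p [-0.0002 -0.0022 -0.0071] along -0.0021724818297331238 z 0.06264488943506097 0.14069129542847048
```

servo_tool(
  steps=[
    {"tx": -0.014, "ty": 0.3, "tz": -0.04, "yaw": 0, "claw": 6},
    {"tx": -0.014, "ty": 0.3, "tz": -0.05, "yaw": 0, "claw": 6},
    {"tx": -0.014, "ty": 0.3, "tz": -0.05, "yaw": 0, "claw": 6},
    {"tx": 0, "ty": 0, "tz": 0, "yaw": 0, "claw": 6},
    {"tx": 0, "ty": 0, "tz": 0, "yaw": 0, "claw": 6},
  ],
  newtons=20,
)

```text
time_s: 15.4
position: [0.5724, 0.3452, 0.111]
tool_rot: [[-0.047, 0.999, -0.0], [0.999, 0.047, 0.0], [0.0, -0.0, -1.0]]
ft_force: [-0.7, -2.5, -2.8]
grip_width: 0.0634
gripper_force: 28.4
```

```bash
python3 mod.py
```

```text
15.4 [0.5724 0.3452 0.111 ] [-0.6993 -2.477  -2.7932] [-0.5642 -0.0421 -0.0239] 0.06337907958569239
wrist n [-0.0407  0.9499 -0.3099] lean 18.051030553482683 heading 92.4505685187279 n 4039 6211 c-p [ 0.0003 -0.0006  0.0004] along -0.0006542211292431537 z 0.0610435318497963 0.1370637758708642
side n [-0.0422  0.9498 -0.3101] lean 18.066114514383873 heading 92.54695800615927 n 143 212 c-p [ 0.0006 -0.0041 -0.0049] along -0.00411665564724914 z 0.06291813622057507 0.13999429827466459
```

servo_tool(
  steps=[
    {"tx": -0.008, "ty": 0.18, "tz": 0.03, "yaw": 0, "claw": 6},
    {"tx": -0.008, "ty": 0.16, "tz": 0.02, "yaw": 0, "claw": 6},
    {"tx": 0, "ty": 0, "tz": 0, "yaw": 0, "claw": 6},
    {"tx": 0, "ty": 0, "tz": 0, "yaw": 0, "claw": 6},
  ],
  newtons=20,
)

```text
time_s: 15.9
position: [0.5723, 0.3484, 0.1117]
tool_rot: [[-0.047, 0.999, 0.0], [0.999, 0.047, 0.0], [0.0, 0.0, -1.0]]
ft_force: [0.3, -4.6, -1.1]
grip_width: 0.0637
gripper_force: 28.5
```

```bash
python3 mod.py
```

```text
15.9 [0.5723 0.3484 0.1117] [ 0.3368 -4.5812 -1.1435] [-0.9104 -0.0139 -0.0047] 0.06374030779684893
wrist n [-0.0416  0.9387 -0.3422] lean 20.009788392047287 heading 92.5393834887501 n 3615 5695 c-p [ 0.0001 -0.0007  0.0019] along -0.0006833226318500007 z 0.06361861055264123 0.13821644607352523
side n [-0.0374  0.9382 -0.3439] lean 20.116626304345868 heading 92.28474448522769 n 118 188 c-p [ 0.0004 -0.0049 -0.0046] along -0.004864545383503452 z 0.06197908020509291 0.13920265619830208
```

servo_tool(
  steps=[
    {"tx": -0.002, "ty": 0.05, "tz": 0, "yaw": 0, "claw": 6},
    {"tx": 0, "ty": 0, "tz": 0, "yaw": 0, "claw": 6},
    {"tx": 0, "ty": 0, "tz": 0.6, "yaw": 0, "claw": 6},
    {"tx": 0, "ty": 0, "tz": 0.6, "yaw": 0, "claw": 6},
    {"tx": 0, "ty": 0, "tz": 0, "yaw": 0, "claw": 6},
    {"tx": 0, "ty": 0, "tz": 0, "yaw": 0, "claw": 6},
  ],
  newtons=30,
)

```text
time_s: 16.6
position: [0.5723, 0.3493, 0.1241]
tool_rot: [[-0.047, 0.999, 0.001], [0.999, 0.047, 0.001], [0.001, 0.001, -1.0]]
ft_force: [0.5, 0.9, -1.3]
grip_width: 0.0635
gripper_force: 33.6
```

```bash
python3 mod.py
```

```text
16.6 [0.5723 0.3493 0.1241] [ 0.4927  0.9215 -1.2766] [-0.0234  0.0397  0.0082] 0.06354198330484952
wrist n [-0.0388  0.9393 -0.3408] lean 19.927457250374548 heading 92.36336898477931 n 3565 5700 c-p [ 0.0003 -0.0008  0.0015] along -0.0007746673707868521 z 0.07409513287742031 0.15002069347604396
side n [-0.0412  0.9383 -0.3434] lean 20.085264531475463 heading 92.51130035474267 n 122 198 c-p [ 0.0013 -0.0047 -0.0047] along -0.004756854441917487 z 0.07430142290857078 0.15171934919867103
```

servo_tool(
  steps=[
    {"tx": 0, "ty": 0, "tz": 2, "yaw": 0, "claw": 6},
    {"tx": 0, "ty": 0, "tz": 4, "yaw": 0, "claw": 6},
    {"tx": 0, "ty": 0, "tz": 4, "yaw": 0, "claw": 6},
    {"tx": 0, "ty": -0.5, "tz": 3, "yaw": 0, "claw": 6},
    {"tx": 0, "ty": -1.5, "tz": 0.5, "yaw": 0, "claw": 6},
    {"tx": 0, "ty": -2.5, "tz": 0, "yaw": 0, "claw": 6},
    {"tx": -0.07, "ty": -3.5, "tz": 0, "yaw": -0.8, "claw": 6},
    {"tx": -0.07, "ty": -3.5, "tz": 0, "yaw": -0.9, "claw": 6},
    {"tx": -0.07, "ty": -3.5, "tz": 0, "yaw": -0.9, "claw": 6},
    {"tx": -0.07, "ty": -3.5, "tz": 0, "yaw": -0.9, "claw": 6},
    {"tx": -0.07, "ty": -3.5, "tz": 0, "yaw": -0.9, "claw": 6},
    {"tx": -0.07, "ty": -3.5, "tz": 0, "yaw": -0.9, "claw": 6},
    {"tx": -0.07, "ty": -3.5, "tz": 0, "yaw": -0.9, "claw": 6},
    {"tx": -0.07, "ty": -3.5, "tz": 0, "yaw": -0.9, "claw": 6},
    {"tx": -0.07, "ty": -3.5, "tz": 0, "yaw": -0.9, "claw": 6},
    {"tx": -0.07, "ty": -3.5, "tz": 0, "yaw": -0.8, "claw": 6},
    {"tx": -0.07, "ty": -3.5, "tz": 0, "yaw": -0.8, "claw": 6},
    {"tx": -0.07, "ty": -3.5, "tz": 0, "yaw": -0.8, "claw": 6},
    {"tx": 0, "ty": -2.3, "tz": 0, "yaw": 0, "claw": 6},
    {"tx": 0, "ty": -1.2, "tz": 0, "yaw": 0, "claw": 6},
  ],
  newtons=35,
)

```text
time_s: 18.7
position: [0.5629, -0.1532, 0.257]
tool_rot: [[0.137, 0.991, -0.002], [0.991, -0.137, 0.001], [0.001, -0.002, -1.0]]
ft_force: [0.3, -0.1, -1.4]
grip_width: 0.0634
gripper_force: 39.7
```

servo_tool(
  steps=[
    {"tx": 0, "ty": -0.6, "tz": -1.5, "yaw": 0, "claw": 6},
    {"tx": 0, "ty": -0.42, "tz": -2.5, "yaw": 0, "claw": 6},
    {"tx": 0, "ty": 0, "tz": -2.5, "yaw": 0, "claw": 6},
    {"tx": 0, "ty": 0, "tz": -2.5, "yaw": 0, "claw": 6},
    {"tx": 0, "ty": 0, "tz": -1.76, "yaw": 0, "claw": 6},
    {"tx": 0, "ty": 0, "tz": -1, "yaw": 0, "claw": 6},
    {"tx": 0, "ty": 0, "tz": 0, "yaw": 0, "claw": 6},
    {"tx": 0, "ty": 0, "tz": 0, "yaw": 0, "claw": 6},
    {"tx": 0, "ty": 0, "tz": 0, "yaw": 0, "claw": 6},
  ],
  newtons=35,
)

```text
time_s: 19.6
position: [0.5642, -0.1614, 0.142]
tool_rot: [[0.134, 0.991, 0.002], [0.991, -0.134, -0.001], [-0.001, 0.002, -1.0]]
ft_force: [-0.1, 0.1, -1.8]
grip_width: 0.0639
gripper_force: 39.6
```

```bash
cat >> mod.py <<'E'
    e=np.degrees(np.arccos(np.clip(n@xh,-1,1))); b=(c-p)@n
    u=Q@l; print('   angle to lens axis',e,'back face x_h',(c-O)@xh,'face dist from tcp',b,'y_h mid',((Q-O)@l).min(),((Q-O)@l).max(),'top z_h',np.percentile((Q-O)@zh,[98,99.8]))
print('tcp h',(p-O)@RH, 'yangle',np.degrees(np.arctan2(s['tool_rot'][1][1],s['tool_rot'][0][1])))
E
python3 mod.py
```

```text
19.6 [ 0.5642 -0.1614  0.142 ] [-0.1197  0.1124 -1.7742] [ 0.0117  0.0252 -0.0469] 0.06385126631958098
wrist n [ 0.1276  0.9314 -0.341 ] lean 19.93904607863592 heading 82.19811978575724 n 3690 5761 c-p [ 0.     -0.0005  0.0019] along -0.0005151681603570125 z 0.09204283409170108 0.16769761943243638
   angle to lens axis 0.0 back face x_h 0.16154227080130262 face dist from tcp -0.001120358792367745 y_h mid -0.027023635570846513 0.024838530297474116 top z_h [0.0762 0.0768]
side n [ 0.1344  0.9255 -0.3541] lean 20.7394372692579 heading 81.73620310393044 n 151 223 c-p [-0.0001 -0.0072 -0.0102] along -0.007098403999768922 z 0.09216224601674805 0.16895540908047368
   angle to lens axis 0.6362448882770305 back face x_h 0.15947707299731512 face dist from tcp -0.003027042414047999 y_h mid -0.026443460066068725 0.023614861402264424 top z_h [0.0769 0.0786]
tcp h [ 0.1627 -0.0004  0.0507] yangle -7.718528488865256
```

```bash
python3 - <<'E'
from h import *
im,d,m=grab('side'); save(im,'side2.png',box=(240,60,440,210),k=4)
E
```

```text
(no output)
```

View pics/side2.png

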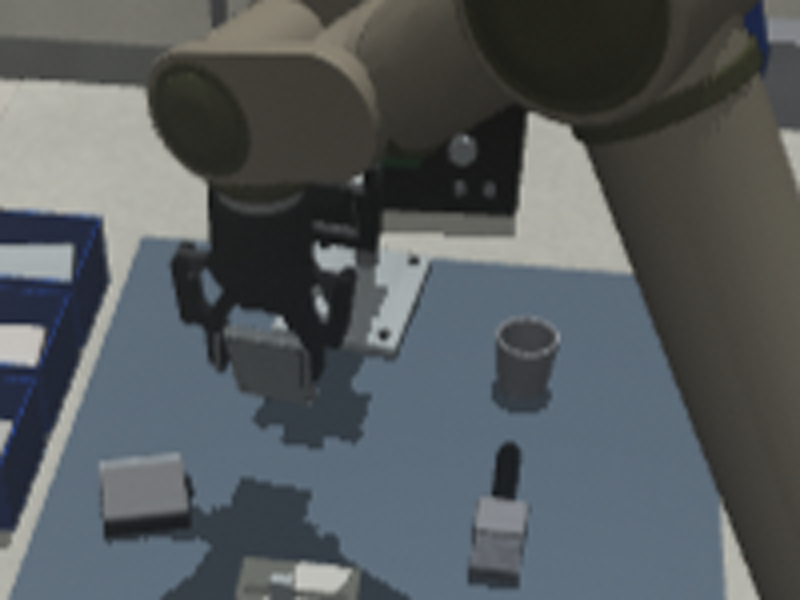

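The side picture shows the module (about (270,360)) held by its edges in front of the camera, with the bench items where they were. I'm handing the job in.

```bash
python3 -c "
from rig import env
print(env.observe()['time_s']); print(env.close_job())"
```

```text
19.75
the job is handed in; nothing more can be done
None
```

I handed the job in at 19.75 s: the polariser is fully home in the slot and released, and the module is held by its edges at the focus, circuit about 150 mm out and within about 1° of square to the lens; no verdict came back.

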